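# Settle a rocking balance base

## Task

The balance stands on a metal base plate that rocks at one of its four lugs. Press down on the lugs with closed fingertips, one at a time, until you find the one that gives way; then press the red shim tab beside that lug down until it lies fully flat. Leave the other three tabs up and the plate in its place, do not disturb the glassware and the steel collar, and pick nothing up.

Things in the scene. Friction and masses are not known exactly. Their poses are not given: they have to be found in the camera images.
- base: Aluminium base plate with a cream balance fixed on it, 1.8 to 2.8 kg, loose on four feet. Origin: centre of the plate's underside, 31 mm above the bench. Plate 170 (x) x 140 (y) x 10 mm, top at 41 mm; balance 160 x 108 mm, top at 75 mm. z up, x roughly away from the robot, y to its left. Four lugs, 44 mm wide in x, reach out to y = +-132 mm over the feet at x = +-60 mm.
- mat: Fixed dark blue mat, 260 x 310 x 3 mm, under the plate; origin under its centre, below the plate's origin; axes as the plate's. The four lugs, feet and shim levers on it all look alike. Which lug rocks differs each time.
- lug_far_left (a point): black dot on top of the far left lug, 41 mm above the bench: x = +60, y = +110 mm in the plate's axes. Its shim lever comes out on the lug's plate -x side: hinge along plate y, 12 mm to -x of the dot, 7 mm above the bench; 62 mm long, 4 mm thick, red end pad 30 (y) x 26 mm. Raised 38 to 43 degrees at the start, free end 45 to 51 mm above the bench, 57 to 61 mm to -x of the dot.
- lug_far_right (a point): black dot on top of the far right lug, 41 mm above the bench: x = +60, y = -110 mm in the plate's axes. Its shim lever comes out on the lug's plate -x side: hinge along plate y, 12 mm to -x of the dot, 7 mm above the bench; 62 mm long, 4 mm thick, red end pad 30 (y) x 26 mm. Raised 38 to 43 degrees at the start, free end 45 to 51 mm above the bench, 57 to 61 mm to -x of the dot.
- lug_near_left (a point): black dot on top of the near left lug, 41 mm above the bench: x = -60, y = +110 mm in the plate's axes. Its shim lever comes out on the lug's plate -x side: hinge along plate y, 12 mm to -x of the dot, 7 mm above the bench; 62 mm long, 4 mm thick, red end pad 30 (y) x 26 mm. Raised 38 to 43 degrees at the start, free end 45 to 51 mm above the bench, 57 to 61 mm to -x of the dot.
- lug_near_right (a point): black dot on top of the near right lug, 41 mm above the bench: x = -60, y = -110 mm in the plate's axes. Its shim lever comes out on the lug's plate -x side: hinge along plate y, 12 mm to -x of the dot, 7 mm above the bench; 62 mm long, 4 mm thick, red end pad 30 (y) x 26 mm. Raised 38 to 43 degrees at the start, free end 45 to 51 mm above the bench, 57 to 61 mm to -x of the dot.
- loose_foot (a joint): How far the springy foot under the rocking lug is pressed in, m: 0 at rest, 0.005 fully down. It does not say which lug that is. That lug starts to sink at about 2.5 N, is 5 mm down at about 6.5 N, and comes back when let go; the opposite corner lifts. Firm lugs sink under 1 mm.
- loose_shim (a joint): Angle of the shim lever at the rocking lug, rad: 0 to 0.08 at the start (raised), 0.75 fully flat; it does not say which lug that is. Pressing a tab down 40 mm from the hinge takes about 4 N; it stays where it is left and props the lug when flat. Its top face then lies 9 mm above the bench, the red pad 48 to 74 mm to plate -x of the lug's dot.
- firm_shim_1 (a joint): angle of the shim lever at one of the three firm lugs, rad: 0 to 0.08 at the start (raised), 0.75 flat; to stay up
- firm_shim_2 (a joint): the same for another firm lug; to stay up
- firm_shim_3 (a joint): the same for the last firm lug; to stay up
- beaker: empty glass beaker, 72 mm across, 85 mm tall, loose on the bench beside the plate; origin under its centre; leave alone
- jar: green glass jar with steel cap, 48 mm across, 65 mm tall, beyond the plate; origin under its centre; leave alone
- vial: purple jar with white cap, 36 mm across, 55 mm tall, beside the plate; origin under its centre; leave alone
- collar: loose steel collar ring, 44 mm across, 12 mm tall, on the bench; origin under its centre; leave alone
Mind the look-alikes: they are no part of the job. What is shaped like the part that bears firm_shim_3 but yellow is not meant. What is shaped like the part that bears firm_shim_1 but blue or yellow is not meant.

How it is judged:
On the way, in this order (a step that is already met when the one before it is completed fails the run):
1. the rocking lug is found: pressed so that its springy foot sinks more than 2.5 mm (value of joint loose_foot above 0.0025 m), for 0.05 s.
2. the shim tab of that lug is pressed flat (over 0.69 of 0.75 rad) (value of joint loose_shim above 0.69 rad), for 0.2 s.
At the end, for the whole second after the job is handed in: The rocking lug's shim tab is flat (over 0.69 of 0.75 rad), the other three tabs still up (under 0.2 rad), the plate level (within 0.015 rad), at rest, within 12 mm of where it stood, and the beaker, jars and collar within 30 mm of theirs (value of joint loose_shim above 0.69 rad and value of joint each of firm_shim_1, firm_shim_2, firm_shim_3 below 0.2 rad and value of joint loose_foot below 0.0015 m and distance of base from where it was at the start of the episode below 0.012 m and angle between base's own z axis and vertical below 0.015 rad and linear speed of base below 0.02 m/s and distance of each of beaker, jar, vial, collar from where it was at the start of the episode below 0.03 m); the robot touches nothing.
It fails at once if the shim tab of a firm lug is pressed down (over 0.3 rad) (value of joint any of firm_shim_1, firm_shim_2, firm_shim_3 above 0.3 rad).
It fails at once if the plate is lifted more than 12 mm, tipped over 0.12 rad or shoved over 30 mm (height (world z) of base above 0.043 m or angle between base's own z axis and vertical above 0.12 rad or distance of base from where it was at the start of the episode above 0.03 m).
It fails at once if a bystander (beaker, jar, vial, collar) is moved over 30 mm, lifted over 15 mm or tipped over 0.5 rad (distance of any of beaker, jar, vial, collar from where it was at the start of the episode above 0.03 m or height (world z) of any of beaker, jar, vial, collar above 0.015 m or angle between any of beaker, jar, vial, collar's own z axis and vertical above 0.5 rad).
It also fails if it takes over 54 s, if anything falls off the work surface, if the arm or the gripper's body presses on something with over 40 N, if the wrist force passes 120 N, or if a joint passes its speed limit or range.

## Robot

A 7-joint arm with a two-finger parallel gripper is mounted at the origin on the work surface. World frame = base frame: x ahead of the robot, y to its left, z up, the work surface at z = 0. Lengths are in m, angles in rad, forces in N, time in s.
With the tool pointing down it reaches from about 0.4 to 0.75 m from the base axis. Payload 19.5 kg.
Tool frame: the origin (TCP) lies at the very end of the fingers, on their centre line; the grasp point (between the pads) lies 19 mm behind it; z points along the fingers, y is the line along which they close (so a half turn about z gives the same grasp; the last joint's range is limited). The gripper opens to 85 mm and grips with 20 to 120 N. Pads are 22 mm wide; open, the fingers measure 114 mm over their backs; the gripper's body (76 mm by 85 mm) begins 54 mm behind the grasp point. The pads swing forward as they close: fully open they stand 13 mm farther back than shut.
Start: joints at [-1.225, 0.707, -0.028, 1.485, 0.022, 0.951, -0.075], TCP at [0.217, 0.532, 0.198] pointing down, gripper open.
Joint ranges: [-2.71, 2.71], [-0.32, 2.16], [-1.57, 1.52], [0, 2.45], [-1.46, 4.6], [0, 2.02], [-2.83, 2.83]. Speed limits (rad/s): [1.89, 1.89, 2.57, 2.57, 3.01, 3.01, 3.01].

## Interface

Orientations are given as a 3x3 rotation matrix whose columns are the frame's x, y, z axes.
In Python, from plant import r, imaging gives the robot as it stands.
- The arm moves only by the tool send_rows, never from a script. Its argument "moves" is a list of rows, each an object with "delta_pos": the shift along the tool's x, y, z in mm, a list of three; "angular": the turn, a rotation vector about the tool's x, y, z in rad, a list of three; "grip": the gripper's target within -1 to 1 (fully open at 1, half-way at 0, shut at -1). A call has 1 to 8 rows; each row is the pose to reach, as a shift and turn from the pose commanded when the call began, along the tool's axes at that moment; what a row does not reach only later rows make up. A row lasts 1/8 s, in which the tool goes at most 62.5 mm and 10.7 degrees, less where a joint would pass 70% of its speed; a pose out of reach is approached as far as the arm can. A call with a gripper value outside its range is refused whole. The fingers move at their own pace and stop on an object; "newtons" is the grip in N (left out, the last holds). Time passes only in rows, so rows that repeat a pose let the fingers close. It gives the time, the measured TCP pose, the force, the opening and the grip force at its end, in the units of the state.
- r.observe(): the state, without advancing time (a new reading comes with each control period).
- imaging.get_image(name): name is "scene" or "top" or "wrist"; returns (picture, depth): 400x640x3 uint8, red, green, blue; 400x640 float32, m along the optical axis (not along the pixel's ray), 0 where there is no reading.
- imaging.calibration(name): a dict with "K" (3x3 intrinsics, pixels), "xyz" and "orientation" of the camera in the world. Camera axes: x right, y down, z forward; pixel columns grow to the right and rows downward; lengths in m; the calibration is good to about 2 mm. A picture is of the moment at which its call begins: read the wrist's pose just before it. calibration takes no time and is no camera call; for the wrist camera it gives the pose at the moment of the call.
- r.job_done(): hands the job in; it is judged then, once.
The state is a dict: "time": time; "joint_pos": joint angles; "qd": joint speeds; "joint_torque": joint torques, N m; "tcp_pos": TCP position; "tcp_rot": TCP orientation; "ft_force": force on the tool from outside, world axes, zero at the start; "torque": the same for the moment, N m; "finger_gap": finger opening in m; "gripper_force": force on a finger pad.
Only numpy, scipy, OpenCV 4.12 (cv2) and the standard library are available. Lean on these libraries where they do the work, as an engineer would, in place of code of your own. Each camera call takes 0.05 s, during which the arm holds its last target. There are 200 camera calls.

## Working session

There is one attempt and no reset: what is moved stays moved. The work goes in short steps, Python scripts to look and compute and a tool call to move; the robot and the scene stay as the last step left them, time stands still between calls to the robot, and variables do not carry over. Pictures are saved under pics/ and viewed, at most 10 in all, crops included, and the job is handed in when it is done.

Besides the shell and the picture viewer there is one more tool, called after "Request:" as name([rows], argument=value, ...), one row to a line, values as JSON. send_rows: Moves the arm, as the interface text tells. Its arguments: {"type":"object","properties":{"moves":{"type":"array"},"newtons":{"type":"number"}},"required":["moves"]}

```bash
mkdir -p pics
cat > h.py <<'E'
import numpy as np, cv2
from plant import r, imaging
def ray(c,u,v,z):
    K=np.array(c["K"]);R=np.array(c["orientation"]);p=np.array(c["xyz"])
    d=R@np.linalg.inv(K)@np.array([u,v,1.]); return p+d*(z-p[2])/d[2]
def pts(c,dep):
    K=np.array(c["K"]);R=np.array(c["orientation"]);p=np.array(c["xyz"])
    v,u=np.mgrid[:dep.shape[0],:dep.shape[1]]
    q=np.stack([u,v,np.ones_like(u)],-1)@np.linalg.inv(K).T*dep[...,None]
    return q@R.T+p
E
python3 - <<'E'
from h import *
s=r.observe();print(s["time"],s["tcp_pos"],s["tcp_rot"],s["ft_force"])
for n in("top","scene"):
    c=imaging.calibration(n);print(n,c["xyz"],np.round(c["orientation"],3).tolist(),c["K"])
    im,d=imaging.get_image(n);cv2.imwrite(f"pics/{n}0.png",im[...,::-1]);np.savez(f"{n}0.npz",im=im,d=d)
E
```

```text
0.0 [0.21731736 0.53202647 0.19802494] [[-9.25754889e-01  3.78123988e-01 -3.68141878e-04]
 [ 3.78124164e-01  9.25754307e-01 -1.03931647e-03]
 [-5.21815619e-05 -1.10135565e-03 -9.99999392e-01]] [-0.63171264 -0.40008661  0.2305049 ]
top [0.39596022 0.03695677 1.35099042] [[-0.005, -0.981, 0.195], [-1.0, 0.005, 0.001], [-0.002, -0.195, -0.981]] [[514.06343929   0.         330.15746848]
 [  0.         514.06343929 201.46578097]
 [  0.           0.           1.        ]]
scene [ 1.31628393 -0.47966141  0.64385946] [[0.608, 0.464, -0.645], [0.794, -0.36, 0.49], [-0.005, -0.81, -0.587]] [[424.6355957    0.         321.77130681]
 [  0.         424.6355957  200.54809935]
 [  0.           0.           1.        ]]
```

View pics/top0.png

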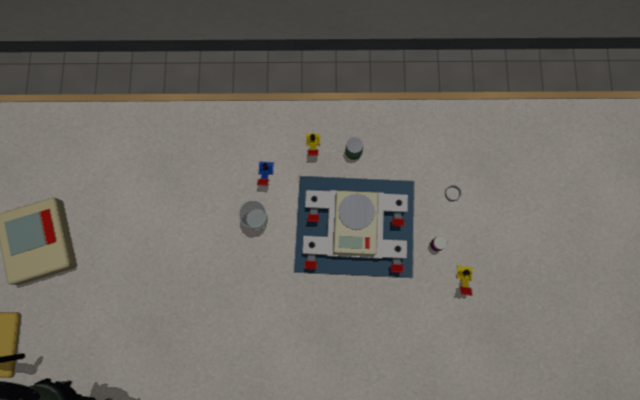

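View pics/scene0.png

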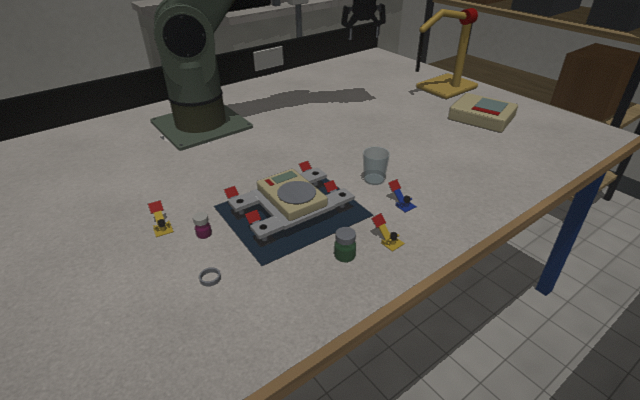

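The top view shows the lug dots near (314,199), (402,203), (312,244) and (398,249), each with its red tab below. The beaker is at (253,217), the jar at (355,149), the vial at (437,243) and the collar at (453,193). The yellow and blue look-alikes lie outside the mat.

Run:
```python
from h import *
f=np.load("top0.npz");im=f["im"].astype(int);d=f["d"];c=imaging.calibration("top")
P=pts(c,d);g=im.sum(-1)
D=[]
for n,u,v in(("FL",314,199),("FR",398,203),("NL",312,245),("NR",398,249)):
    w=g[v-6:v+7,u-6:u+7];wt=np.clip(250-w,0,None)
    # keep component nearest the centre
    k,l,st,ce=cv2.connectedComponentsWithStats((wt>0).astype(np.uint8))
    i=1+np.argmin(np.hypot(*(ce[1:]-6).T)); m=wt*(l==i)
    yy,xx=np.mgrid[:13,:13];uu=u-6+(m*xx).sum()/m.sum();vv=v-6+(m*yy).sum()/m.sum()
    p=ray(c,uu,vv,.041);D.append(p);print(n,uu,vv,st[i,4],p.round(4),"depth z",P[round(vv)-4,round(uu)].round(3))
D=np.array(D);ce=D.mean(0);ax=(D[0]+D[1]-D[2]-D[3])/2;ay=(D[0]+D[2]-D[1]-D[3])/2
print("centre",ce,"len",np.linalg.norm(ax),np.linalg.norm(ay),"yaw",np.arctan2(ax[1],ax[0]),np.arctan2(-ay[0],ay[1]))
red=((im[...,0]>120)&(im[...,1]<60)&(im[...,2]<70)).astype(np.uint8)
k,l,st,cc=cv2.connectedComponentsWithStats(red)
for i in range(1,k):
    if st[i,4]>15:
        q=P[l==i];print("red",cc[i].round(1),st[i,4],np.median(q,0).round(3),q.min(0).round(3),q.max(0).round(3))
for n,u,v,z in(("beaker",253,217,.085),("jar",355,145,.065),("vial",438,243,.055),("collar",453,193,.012)):print(n,ray(c,u,v,z).round(3))
```

```text
FL 313.80006058770067 198.51832777946078 28 [0.6647 0.0804 0.041 ] depth z [0.674 0.08  0.039]
FR 398.48537275872917 202.31393519974836 28 [ 0.6536 -0.1396  0.041 ] depth z [ 0.664 -0.138  0.044]
NL 311.34916121694624 244.4731305089565 31 [0.5449 0.0865 0.041 ] depth z [0.556 0.087 0.044]
NR 397.44620253164555 248.43987341772151 32 [ 0.5336 -0.1332  0.041 ] depth z [ 0.544 -0.132  0.046]
centre [ 0.59919982 -0.02650204  0.041     ] len 0.12005478201320019 0.22010449635744636 yaw -0.051795027892495155 -0.05097981014676164
red [367.  242.5] 30 [ 0.546 -0.054  0.071] [ 0.534 -0.057  0.067] [ 0.557 -0.051  0.074]
beaker [0.609 0.231 0.085]
jar [ 0.802 -0.028  0.065]
vial [ 0.545 -0.234  0.055]
collar [ 0.684 -0.289  0.012]
```

```bash
cat >> h.py <<'E'
D=dict(FL=(.6647,.0804),FR=(.6536,-.1396),NL=(.5449,.0865),NR=(.5336,-.1332));YAW=-.0514
def go(n,z,dx=0.):
    s=r.observe();R=np.array(s["tcp_rot"]);p=np.array(s["tcp_pos"])
    t=np.array([*(np.array(D[n])+dx*np.array([np.cos(YAW),np.sin(YAW)])),z])
    from scipy.spatial.transform import Rotation as Q
    y=np.array([-np.sin(YAW),np.cos(YAW),0]);zz=np.array([0,0,-1.]);G=np.stack([np.cross(y,zz),y,zz],1)
    if G[:,0]@R[:,0]<0:G[:,:2]*=-1
    print("t",s["time"],"tcp",p.round(4),"F",np.round(s["ft_force"],2),"delta mm",(R.T@(t-p)*1e3).round(1),"rotvec",Q.from_matrix(R.T@G).as_rotvec().round(4))
E
python3 -c "
from h import *
go('NL',.1)"
```

```text
t 0.1 tcp [0.2173 0.5321 0.1981] F [-0.58  0.68 -0.62] delta mm [-471.7 -288.5   98.4] rotvec [-1.000e-03 -1.000e-04 -3.364e-01]
```

Request:
send_rows([
  {"delta_pos":[-55,-30,0],"angular":[0,0,-0.1],"grip":-1},
  {"delta_pos":[-108,-62,10],"angular":[0,0,-0.2],"grip":-1},
  {"delta_pos":[-160,-95,20],"angular":[0,0,-0.336],"grip":-1},
  {"delta_pos":[-212,-128,30],"angular":[0,0,-0.336],"grip":-1},
  {"delta_pos":[-264,-160,40],"angular":[0,0,-0.336],"grip":-1},
  {"delta_pos":[-316,-192,50],"angular":[0,0,-0.336],"grip":-1},
  {"delta_pos":[-368,-224,60],"angular":[0,0,-0.336],"grip":-1},
  {"delta_pos":[-420,-256,70],"angular":[0,0,-0.336],"grip":-1},
], newtons=20)

```text
time: 1.1
tcp_pos: [0.5103, 0.1347, 0.1281]
tcp_rot: [[-0.999, 0.052, -0.0], [0.052, 0.999, 0.0], [0.0, -0.0, -1.0]]
ft_force: [0.6, 1.1, -0.1]
finger_gap: -0.0003
gripper_force: 0.0
```

```bash
python3 -c "
from h import *
go('NL',.06)"
```

```text
t 1.1 tcp [0.5103 0.1347 0.1281] F [ 0.59  1.06 -0.09] delta mm [-37.  -46.3  68. ] rotvec [-0.     -0.0002 -0.0003]
```

Request:
send_rows([
  {"delta_pos":[-37,-46,15],"angular":[0,0,0],"grip":-1},
  {"delta_pos":[-37,-46,50],"angular":[0,0,0],"grip":-1},
  {"delta_pos":[-37,-46,50],"angular":[0,0,0],"grip":-1},
  {"delta_pos":[-37,-46,50],"angular":[0,0,0],"grip":-1},
])

```text
time: 1.6
tcp_pos: [0.5441, 0.0894, 0.0795]
tcp_rot: [[-0.999, 0.051, 0.001], [0.051, 0.999, 0.0], [-0.001, 0.0, -1.0]]
ft_force: [-0.1, 0.2, 0.5]
finger_gap: 0.0003
gripper_force: 0.0
```

```bash
python3 -c "
from h import *
go('NL',.045)
im,d=imaging.get_image('wrist');c=imaging.calibration('wrist');np.savez('w1.npz',im=im,d=d)
K=np.array(c['K']);R=np.array(c['orientation'])
for n,(x,y) in D.items():
    q=K@R.T@(np.array([x,y,.041])-c['xyz']);q=q/q[2];print(n,q[:2].round(1))
cv2.imwrite('pics/w1.png',im[...,::-1])"
```

```text
t 1.6 tcp [0.5441 0.0894 0.0795] F [-0.13  0.16  0.54] delta mm [-1.  -2.9 34.5] rotvec [0.0003 0.0005 0.0007]
FL [319.7 334.8]
FR [ 75.6 334.6]
NL [319.3 208.7]
NR [ 38.6 208.2]
```

View pics/w1.png

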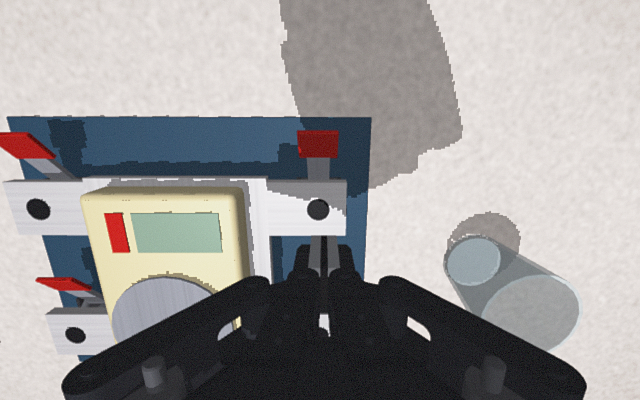

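The wrist view shows the near-left dot at (319,209). The near-right and far-right dots also sit within a pixel of their predicted positions, so the map is good. The tabs are up. Now I'll press near-left.

Request:
send_rows([
  {"delta_pos":[-1,-2,20],"angular":[0,0,0],"grip":-1},
  {"delta_pos":[-1,-2,34],"angular":[0,0,0],"grip":-1},
  {"delta_pos":[-1,-2,36],"angular":[0,0,0],"grip":-1},
  {"delta_pos":[-1,-2,38],"angular":[0,0,0],"grip":-1},
  {"delta_pos":[-1,-2,39],"angular":[0,0,0],"grip":-1},
  {"delta_pos":[-1,-2,39],"angular":[0,0,0],"grip":-1},
])

```text
time: 2.4
tcp_pos: [0.545, 0.0866, 0.0397]
tcp_rot: [[-0.999, 0.052, 0.0], [0.052, 0.999, -0.0], [-0.0, -0.0, -1.0]]
ft_force: [-0.0, -0.6, 0.3]
finger_gap: -0.0001
gripper_force: 0.0
```

Request:
send_rows([
  {"delta_pos":[0,0,1],"angular":[0,0,0],"grip":-1},
  {"delta_pos":[0,0,1],"angular":[0,0,0],"grip":-1},
])

```text
time: 2.65
tcp_pos: [0.5449, 0.0865, 0.0385]
tcp_rot: [[-0.999, 0.052, -0.0], [0.052, 0.999, -0.0], [0.0, -0.0, -1.0]]
ft_force: [-0.5, -0.3, 0.4]
finger_gap: -0.0002
gripper_force: 0.0
```

Request:
send_rows([
  {"delta_pos":[0,0,1],"angular":[0,0,0],"grip":-1},
  {"delta_pos":[0,0,1],"angular":[0,0,0],"grip":-1},
])

```text
time: 2.9
tcp_pos: [0.5448, 0.0865, 0.0374]
tcp_rot: [[-0.999, 0.052, -0.0], [0.052, 0.999, -0.0], [0.0, -0.0, -1.0]]
ft_force: [-0.7, 0.4, 0.9]
finger_gap: -0.0001
gripper_force: 0.0
```

Request:
send_rows([
  {"delta_pos":[0,0,1],"angular":[0,0,0],"grip":-1},
  {"delta_pos":[0,0,1],"angular":[0,0,0],"grip":-1},
])

```text
time: 3.15
tcp_pos: [0.5448, 0.0865, 0.0364]
tcp_rot: [[-0.999, 0.052, -0.0], [0.052, 0.999, -0.0], [0.0, -0.0, -1.0]]
ft_force: [-0.8, 0.4, -0.8]
finger_gap: 0.0003
gripper_force: 0.0
```

Request:
send_rows([
  {"delta_pos":[0,0,1],"angular":[0,0,0],"grip":-1},
  {"delta_pos":[0,0,1],"angular":[0,0,0],"grip":-1},
])

```text
time: 3.4
tcp_pos: [0.5448, 0.0865, 0.0354]
tcp_rot: [[-0.999, 0.052, -0.0], [0.052, 0.999, -0.0], [0.0, -0.0, -1.0]]
ft_force: [0.3, 1.2, 0.4]
finger_gap: -0.0002
gripper_force: 0.0
```

Request:
send_rows([
  {"delta_pos":[0,0,1],"angular":[0,0,0],"grip":-1},
  {"delta_pos":[0,0,1],"angular":[0,0,0],"grip":-1},
])

```text
time: 3.65
tcp_pos: [0.5448, 0.0865, 0.0344]
tcp_rot: [[-0.999, 0.052, -0.0], [0.052, 0.999, -0.0], [0.0, -0.0, -1.0]]
ft_force: [-0.4, -0.5, 0.3]
finger_gap: 0.0001
gripper_force: 0.0
```

```bash
python3 -c "
from h import *
go('NL',.041)
a=[]
for i in range(3):
    im,d=imaging.get_image('scene');a.append(r.observe()['ft_force'])
print(np.round(a,2))
cv2.imwrite('pics/s1.png',cv2.resize(im[130:290,180:400,::-1],None,fx=3.5,fy=3.5,interpolation=cv2.INTER_CUBIC))"
```

```text
t 3.65 tcp [0.5448 0.0865 0.0344] F [-0.44 -0.52  0.31] delta mm [-0.1 -0.  -6.6] rotvec [-0.0001 -0.0001 -0.0004]
[[-0.31  0.23  0.53]
 [-0.84  0.27 -0.38]
 [-0.41  0.01 -0.45]]
```

View pics/s1.png

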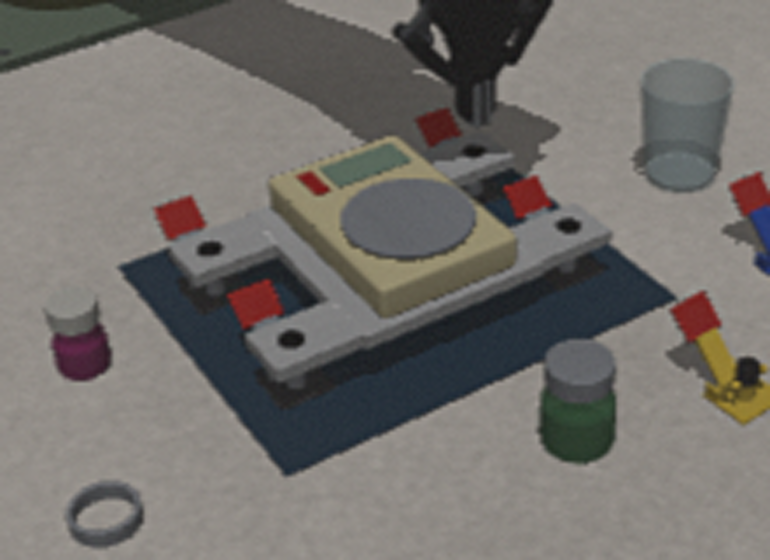

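The tips visibly hover above the near-left dot: tip bottom at about (475,122) against the dot at (473,150) in the crop. The state says they're at 34 mm, so I'll measure where the tips really are using depth.

```bash
python3 -c "
from h import *
c=imaging.calibration('scene');im,d=imaging.get_image('scene');P=pts(c,d)
K=np.array(c['K']);R=np.array(c['orientation'])
def pr(p):
    q=K@R.T@(np.array(p)-c['xyz']);return (q[:2]/q[2]).round(1)
t=r.observe()['tcp_pos'];print('tcp px',pr(t),'dot px seen',(180+473/3.5,130+150/3.5),'dot pred',pr([*D['NL'],.041]))
for n in D:print(n,pr([*D[n],.041]))
u=316
for v in range(150,176):print(v,[ (P[v,x]*1e3).round(0).astype(int).tolist() if d[v,x]>0 else 0 for x in (312,316,319)], im[v,316].tolist())
"
```

```text
tcp px [315.7 175. ] dot px seen (315.1428571428571, 172.85714285714286) dot pred [315.6 172.9]
FL [342.7 194.2]
FR [263.6 226.7]
NL [315.6 172.9]
NR [240.2 200.8]
150 [[549, 73, 116], [556, 81, 117], [558, 89, 115]] [29, 29, 29]
151 [[549, 73, 114], [554, 82, 113], 0] [31, 30, 31]
152 [[548, 74, 110], [556, 80, 112], [554, 91, 107]] [29, 30, 31]
153 [[550, 72, 109], [558, 79, 110], [556, 90, 105]] [33, 31, 33]
154 [[550, 72, 106], [557, 80, 106], [555, 91, 101]] [62, 62, 63]
155 [[547, 74, 101], [554, 82, 102], [554, 91, 98]] [65, 66, 68]
156 [[550, 72, 100], [556, 80, 100], [555, 91, 95]] [66, 65, 69]
157 [[550, 72, 97], [557, 80, 97], [556, 90, 94]] [66, 67, 68]
158 [[549, 73, 94], [553, 82, 92], [555, 91, 90]] [69, 69, 71]
159 [[549, 73, 91], [554, 82, 89], [555, 90, 87]] [67, 68, 69]
160 [[548, 73, 87], [556, 81, 88], [555, 90, 84]] [67, 68, 70]
161 [[547, 74, 84], [551, 83, 82], [555, 90, 81]] [65, 66, 68]
162 [[549, 73, 82], [552, 83, 79], [556, 90, 79]] [66, 67, 67]
163 [[545, 75, 76], [556, 80, 80], [554, 91, 74]] [67, 67, 68]
164 [[539, 80, 68], [557, 79, 77], [554, 91, 71]] [68, 69, 72]
165 [0, [554, 82, 71], [463, 159, 0]] [70, 71, 72]
166 [[455, 140, 0], [466, 146, 2], [467, 156, -1]] [68, 67, 66]
167 [[460, 136, 0], [467, 145, 0], [472, 153, -1]] [79, 77, 76]
168 [[464, 133, -1], [526, 102, 42], [476, 149, -1]] [77, 77, 75]
169 [[524, 90, 41], [531, 98, 42], [534, 106, 41]] [76, 76, 75]
170 [[529, 86, 42], [534, 96, 41], [541, 101, 43]] [76, 76, 76]
171 [[530, 86, 40], [534, 96, 38], [543, 99, 41]] [57, 58, 58]
172 [[535, 82, 41], [541, 91, 40], [546, 97, 40]] [30, 30, 28]
173 [[542, 77, 43], [546, 87, 41], [551, 93, 41]] [20, 17, 17]
174 [[545, 74, 42], [551, 83, 42], [555, 90, 41]] [40, 41, 40]
175 [[545, 74, 40], [552, 82, 40], [562, 85, 44]] [120, 119, 121]
```

```bash
python3 -c "
from h import *
s=r.observe();c=imaging.calibration('wrist');im,d=imaging.get_image('wrist');P=pts(c,d)
K=np.array(c['K']);R=np.array(c['orientation']);p=np.array(c['xyz'])
T=np.array(s['tcp_rot']);print('joints',np.round(s['joint_pos'],3),'gap',s['finger_gap'],'cam in tool',(T.T@(p-s['tcp_pos'])).round(4),'axis',(T.T@R).round(2).tolist())
for n in D:
    q=K@R.T@(np.array([*D[n],.041])-p);u,v=q[:2]/q[2];print(n,u.round(1),v.round(1), P[int(v),int(u)].round(3) if 0<=u<640 and 0<=v<400 else '')
q=K@R.T@(np.array(s['tcp_pos'])-p);print('tcp px',q[:2]/q[2],'depth',q[2])
dark=(im.max(-1)<50)&(d>0)&(d<.3);q=(P-s['tcp_pos'])@T
m=dark&(abs(q[...,1])<.02)&(abs(q[...,0])<.03);print('tip z in tool, pct',np.percentile(q[m][:,2],[50,90,99,100]).round(4),m.sum())
cv2.imwrite('pics/w2.png',im[...,::-1])"
```

```text
joints [-0.123  0.915 -0.178  1.727  0.284  0.524  1.039] gap -0.00034490162618118345 cam in tool [ 0.0702  0.0005 -0.1743] axis [[0.0, -0.96, -0.28], [1.0, 0.0, -0.0], [0.0, -0.28, 0.96]]
FL 322.9 378.8 [0.536 0.087 0.154]
FR 29.2 378.7 [ 0.652 -0.138  0.042]
NL 322.8 230.2 [0.545 0.086 0.04 ]
NR -25.3 229.9 
tcp px [322.88275469 226.27212592] depth 0.1870467730181972
tip z in tool, pct [-0.1149 -0.0766 -0.0057  0.031 ] 18783
```

View pics/w2.png

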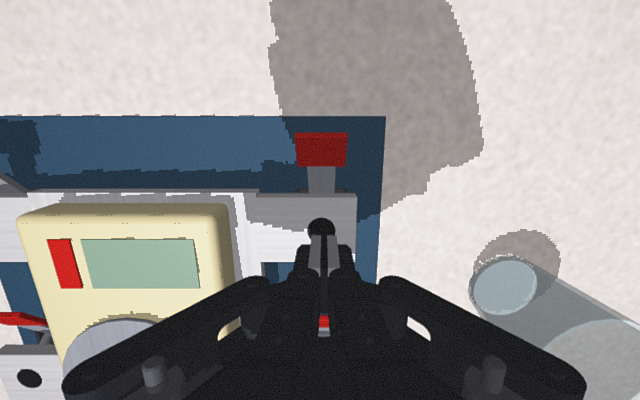

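The wrist view has the near-left dot at (321,228) with its depth right, so the arm pose is correct. The scene depth puts the actual fingertips at about z = 71 mm, so the real tip ends roughly 37 mm short of the reported TCP. Lug contact is then expected at a reported z of about 4 mm. I'll go down watching the force.

Request:
send_rows([
  {"delta_pos":[0,0,12],"angular":[0,0,0],"grip":-1},
  {"delta_pos":[0,0,22],"angular":[0,0,0],"grip":-1},
  {"delta_pos":[0,0,25],"angular":[0,0,0],"grip":-1},
  {"delta_pos":[0,0,25],"angular":[0,0,0],"grip":-1},
])

```text
time: 4.4
tcp_pos: [0.5447, 0.0865, 0.0092]
tcp_rot: [[-0.999, 0.052, -0.0], [0.052, 0.999, -0.0], [0.0, -0.0, -1.0]]
ft_force: [0.6, 0.1, 0.4]
finger_gap: -0.0002
gripper_force: 0.0
```

Request:
send_rows([
  {"delta_pos":[0,0,2],"angular":[0,0,0],"grip":-1},
  {"delta_pos":[0,0,2],"angular":[0,0,0],"grip":-1},
])

```text
time: 4.65
tcp_pos: [0.545, 0.0866, 0.0077]
tcp_rot: [[-0.999, 0.052, 0.0], [0.052, 0.999, 0.0], [-0.0, 0.0, -1.0]]
ft_force: [-0.9, -0.2, 3.8]
finger_gap: 0.0003
gripper_force: 1.7
```

Request:
send_rows([
  {"delta_pos":[0,0,2],"angular":[0,0,0],"grip":-1},
  {"delta_pos":[0,0,2],"angular":[0,0,0],"grip":-1},
])

```text
time: 4.9
tcp_pos: [0.5449, 0.0867, 0.0056]
tcp_rot: [[-0.999, 0.052, 0.0], [0.052, 0.999, 0.0], [-0.0, 0.0, -1.0]]
ft_force: [-1.3, 0.6, 5.8]
finger_gap: 0.0001
gripper_force: 3.1
```

Request:
send_rows([
  {"delta_pos":[0,0,1],"angular":[0,0,0],"grip":-1},
  {"delta_pos":[0,0,1],"angular":[0,0,0],"grip":-1},
])

```text
time: 5.15
tcp_pos: [0.5448, 0.0867, 0.0047]
tcp_rot: [[-0.999, 0.052, 0.0], [0.052, 0.999, 0.0], [-0.0, 0.0, -1.0]]
ft_force: [-2.0, 0.9, 7.4]
finger_gap: 0.0
gripper_force: 3.6
```

The lug gives about 1 N per mm, from 3.8 N at 7.7 mm to 7.4 N at 4.7 mm. That fits the rocking foot, but I'll confirm it by comparing the plate's tilt in depth before and now.

```bash
python3 -c "
from h import *
c=imaging.calibration('scene');f=np.load('top0.npz');ct=imaging.calibration('top')
ims=[np.load('scene0.npz')['d']]+[];im,d=imaging.get_image('scene');print(r.observe()['ft_force'])
ds=[imaging.get_image('scene')[1] for _ in range(4)]
ex=np.array([np.cos(YAW),np.sin(YAW)]);ey=np.array([-ex[1],ex[0]]);o=np.mean(list(D.values()),0)
def fit(d,m0=None):
    P=pts(c,d);x=(P[...,:2]-o)@ex;y=(P[...,:2]-o)@ey;z=P[...,2]
    for nm,cx,cy in(('FL',60,110),('FR',60,-110),('NR',-60,-110),('NL',-60,110)):
        m=(d>0)&(abs(x*1e3-cx)<18)&(abs(y*1e3-cy)<18)&(abs(z-.041)<.012);print(nm,m.sum(),(1e3*np.mean(z[m])).round(2),end='  ')
    print()
fit(ims[0]);[fit(q) for q in [d]+ds]
"
```

```text
[-1.99427052  1.01450419  6.75549905]
FL 123 41.07  FR 165 40.68  NR 128 40.81  NL 98 40.89  
FL 115 40.89  FR 159 44.64  NR 125 40.94  NL 95 41.07  
FL 121 40.89  FR 161 44.62  NR 126 40.76  NL 99 40.92  
FL 116 40.91  FR 162 44.52  NR 122 41.0  NL 95 41.05  
FL 120 40.95  FR 160 44.62  NR 127 40.77  NL 98 41.5  
FL 120 40.86  FR 157 44.76  NR 126 40.93  NL 98 41.44
```

The far-right corner lifted about 4 mm while near-left sank, so near-left is the rocking lug. Now I'll lift, shift 55 mm toward plate −x and press its tab.

Request:
send_rows([
  {"delta_pos":[0,0,-20],"angular":[0,0,0],"grip":-1},
  {"delta_pos":[0,0,-45],"angular":[0,0,0],"grip":-1},
  {"delta_pos":[28,2,-45],"angular":[0,0,0],"grip":-1},
  {"delta_pos":[55,3,-45],"angular":[0,0,0],"grip":-1},
  {"delta_pos":[55,3,-45],"angular":[0,0,0],"grip":-1},
  {"delta_pos":[55,3,-35],"angular":[0,0,0],"grip":-1},
  {"delta_pos":[55,3,-25],"angular":[0,0,0],"grip":-1},
  {"delta_pos":[55,3,-20],"angular":[0,0,0],"grip":-1},
])

```text
time: 6.4
tcp_pos: [0.49, 0.0922, 0.0234]
tcp_rot: [[-0.999, 0.052, -0.001], [0.052, 0.999, -0.0], [0.001, -0.0, -1.0]]
ft_force: [0.1, -1.0, -0.3]
finger_gap: -0.0002
gripper_force: 0.0
```

Request:
send_rows([
  {"delta_pos":[0,0,4],"angular":[0,0,0],"grip":-1},
  {"delta_pos":[0,0,8],"angular":[0,0,0],"grip":-1},
  {"delta_pos":[0,0,12],"angular":[0,0,0],"grip":-1},
  {"delta_pos":[0,0,12],"angular":[0,0,0],"grip":-1},
])

```text
time: 6.9
tcp_pos: [0.4897, 0.0924, 0.0123]
tcp_rot: [[-0.999, 0.052, -0.001], [0.052, 0.999, -0.0], [0.001, -0.0, -1.0]]
ft_force: [-0.7, -0.4, 1.3]
finger_gap: 0.0002
gripper_force: 0.4
```

Request:
send_rows([
  {"delta_pos":[0,0,4],"angular":[0,0,0],"grip":-1},
  {"delta_pos":[0,0,8],"angular":[0,0,0],"grip":-1},
  {"delta_pos":[0,0,12],"angular":[0,0,0],"grip":-1},
  {"delta_pos":[0,0,12],"angular":[0,0,0],"grip":-1},
])

```text
time: 7.4
tcp_pos: [0.49, 0.0923, 0.0002]
tcp_rot: [[-0.999, 0.052, -0.0], [0.052, 0.999, -0.0], [0.0, -0.0, -1.0]]
ft_force: [-0.2, 0.5, -0.2]
finger_gap: -0.0001
gripper_force: 0.0
```

Request:
send_rows([
  {"delta_pos":[0,0,3],"angular":[0,0,0],"grip":-1},
  {"delta_pos":[0,0,6],"angular":[0,0,0],"grip":-1},
])

```text
time: 7.65
tcp_pos: [0.4901, 0.0924, -0.0056]
tcp_rot: [[-0.999, 0.052, 0.0], [0.052, 0.999, -0.0], [-0.0, -0.0, -1.0]]
ft_force: [-1.4, -0.5, 3.8]
finger_gap: 0.0005
gripper_force: 1.5
```

```bash
python3 -c "
from h import *
print(r.observe()['ft_force'])
im,d=imaging.get_image('wrist');cv2.imwrite('pics/w3.png',im[...,::-1])"
```

```text
[-1.37754228 -0.45394269  3.84974006]
```

View pics/w3.png

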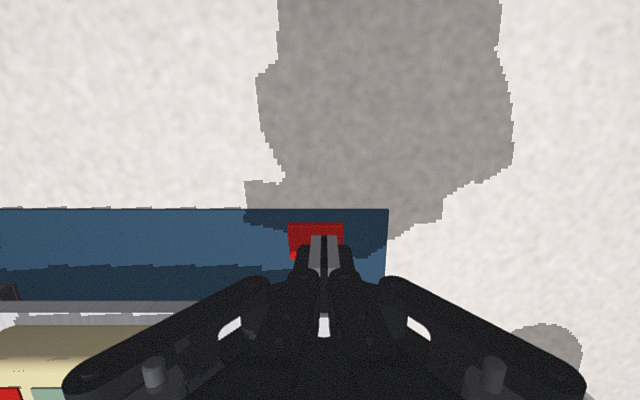

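The red pad at (316,238) is under the fingertips and moving down at 3.8 N, so I'll keep pressing. Flat is expected at a reported z of about −23 mm.

Request:
send_rows([
  {"delta_pos":[0,0,3],"angular":[0,0,0],"grip":-1},
  {"delta_pos":[0,0,6],"angular":[0,0,0],"grip":-1},
  {"delta_pos":[0,0,9],"angular":[0,0,0],"grip":-1},
  {"delta_pos":[0,0,12],"angular":[0,0,0],"grip":-1},
])

```text
time: 8.2
tcp_pos: [0.49, 0.0924, -0.0177]
tcp_rot: [[-0.999, 0.052, -0.0], [0.052, 0.999, -0.0], [0.0, -0.0, -1.0]]
ft_force: [-2.0, 0.1, 3.4]
finger_gap: 0.0002
gripper_force: 1.6
```

Request:
send_rows([
  {"delta_pos":[0,0,2],"angular":[0,0,0],"grip":-1},
  {"delta_pos":[0,0,4],"angular":[0,0,0],"grip":-1},
])

```text
time: 8.45
tcp_pos: [0.49, 0.0924, -0.0216]
tcp_rot: [[-0.999, 0.052, -0.0], [0.052, 0.999, -0.0], [0.0, -0.0, -1.0]]
ft_force: [-2.2, 0.2, 4.0]
finger_gap: -0.0001
gripper_force: 1.6
```

Request:
send_rows([
  {"delta_pos":[0,0,1],"angular":[0,0,0],"grip":-1},
  {"delta_pos":[0,0,2],"angular":[0,0,0],"grip":-1},
])

```text
time: 8.7
tcp_pos: [0.4901, 0.0924, -0.0235]
tcp_rot: [[-0.999, 0.052, -0.0], [0.052, 0.999, -0.0], [0.0, -0.0, -1.0]]
ft_force: [-2.3, 0.0, 3.7]
finger_gap: 0.0003
gripper_force: 1.7
```

Request:
send_rows([
  {"delta_pos":[0,0,1],"angular":[0,0,0],"grip":-1},
  {"delta_pos":[0,0,1],"angular":[0,0,0],"grip":-1},
])

```text
time: 8.95
tcp_pos: [0.4901, 0.0923, -0.0242]
tcp_rot: [[-0.999, 0.052, 0.0], [0.052, 0.999, -0.0], [-0.0, -0.0, -1.0]]
ft_force: [-4.1, -0.0, 12.8]
finger_gap: -0.0001
gripper_force: 6.7
```

Request:
send_rows([
  {"delta_pos":[0,0,1],"angular":[0,0,0],"grip":-1},
  {"delta_pos":[0,0,1],"angular":[0,0,0],"grip":-1},
])

```text
time: 9.2
tcp_pos: [0.4901, 0.0924, -0.0246]
tcp_rot: [[-0.999, 0.052, 0.001], [0.052, 0.999, -0.0], [-0.001, -0.0, -1.0]]
ft_force: [-7.2, -0.5, 29.8]
finger_gap: -0.0
gripper_force: 14.6
```

Request:
send_rows([
  {"delta_pos":[0,0,1],"angular":[0,0,0],"grip":-1},
  {"delta_pos":[0,0,1],"angular":[0,0,0],"grip":-1},
])

```text
time: 9.45
tcp_pos: [0.4901, 0.0924, -0.0251]
tcp_rot: [[-0.999, 0.052, 0.001], [0.052, 0.999, -0.0], [-0.001, -0.0, -1.0]]
ft_force: [-10.4, -0.9, 45.4]
finger_gap: 0.0002
gripper_force: 22.6
```

The tab is on its hard stop, with force rising steeply at −24 mm. I'll back off straight up.

Request:
send_rows([
  {"delta_pos":[0,0,-3],"angular":[0,0,0],"grip":-1},
  {"delta_pos":[0,0,-20],"angular":[0,0,0],"grip":-1},
  {"delta_pos":[0,0,-60],"angular":[0,0,0],"grip":-1},
  {"delta_pos":[40,0,-110],"angular":[0,0,0],"grip":-1},
  {"delta_pos":[70,0,-150],"angular":[0,0,0],"grip":-1},
  {"delta_pos":[70,0,-150],"angular":[0,0,0],"grip":-1},
  {"delta_pos":[70,0,-150],"angular":[0,0,0],"grip":-1},
])

```text
time: 10.32
tcp_pos: [0.4208, 0.096, 0.1232]
tcp_rot: [[-0.999, 0.052, 0.001], [0.052, 0.999, 0.0], [-0.001, 0.0, -1.0]]
ft_force: [0.5, -0.1, -1.6]
finger_gap: -0.0002
gripper_force: 0.0
```

```bash
python3 -c "
from h import *
s=r.observe();print(s['time'],s['tcp_pos'],s['ft_force'])
c=imaging.calibration('scene');im,d=imaging.get_image('scene')
ex=np.array([np.cos(YAW),np.sin(YAW)]);ey=np.array([-ex[1],ex[0]]);o=np.mean(list(D.values()),0)
P=pts(c,d);x=((P[...,:2]-o)@ex)*1e3;y=((P[...,:2]-o)@ey)*1e3;z=P[...,2]*1e3
I=im.astype(int);red=(I[...,0]>90)&(I[...,1]<.45*I[...,0])&(I[...,2]<.5*I[...,0])
for nm,cx,cy in(('FL',60,110),('FR',60,-110),('NR',-60,-110),('NL',-60,110)):
    m=(d>0)&(abs(x-cx)<18)&(abs(y-cy)<18)&(abs(z-41)<12)
    t=red&(abs(x-cx+58)<28)&(abs(y-cy)<25);print(nm,m.sum(),z[m].mean().round(2),'red',t.sum(),np.percentile(z[t],[5,50,95]).round(1) if t.sum() else '',x[t].mean().round(1)-cx)
cv2.imwrite('pics/s2.png',cv2.resize(im[130:290,180:400,::-1],None,fx=3.5,fy=3.5,interpolation=cv2.INTER_CUBIC))
w,dw=imaging.get_image('wrist');cw=imaging.calibration('wrist');K=np.array(cw['K']);R=np.array(cw['orientation'])
P=pts(cw,dw);x=((P[...,:2]-o)@ex)*1e3;y=((P[...,:2]-o)@ey)*1e3;z=P[...,2]*1e3
I=w.astype(int);t=(I[...,0]>80)&(I[...,1]<.4*I[...,0])&(abs(x+118)<30)&(abs(y-110)<25)
print('wrist NL red',t.sum(),np.percentile(z[t],[5,50,95]).round(1),np.percentile(x[t]+60,[5,50,95]).round(1))
"
```

```text
10.325 [0.42084971 0.09602048 0.1232455 ] [ 0.48899243 -0.05757859 -1.60881675]
FL 124 40.81 red 91 [32.3 39.7 46.8] -50.2
FR 168 40.9 red 123 [31.7 38.5 46. ] -51.1
NR 130 40.84 red 95 [33.5 40.7 47.6] -49.3
NL 100 40.84 red 4 [7.3 8.4 9.4] -71.6
wrist NL red 174 [5.7 7.5 8.5] [-73.6 -70.8 -60.7]
```

View pics/s2.png

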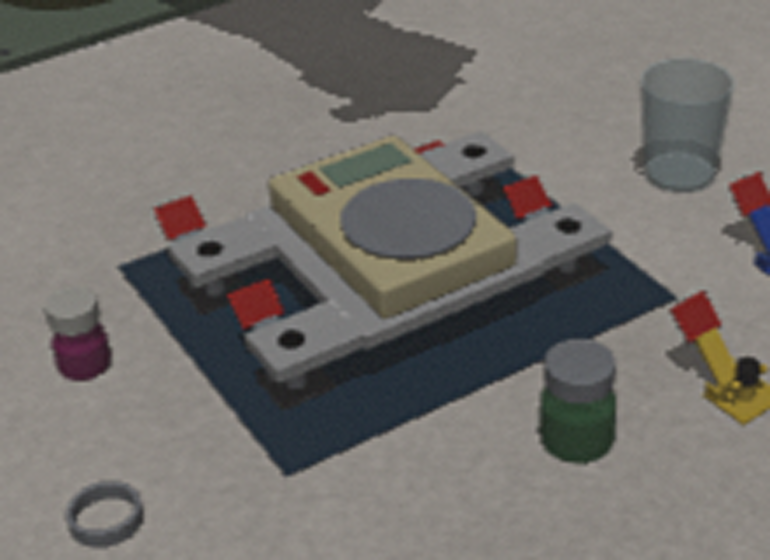

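The near-left tab lies flat at about 8–9 mm, its red just showing at (430,148). The other three tabs are up, the plate is level at 41 mm on all lugs, and the bystanders haven't moved. I'm handing the job in.

```bash
python3 -c "
from plant import r
print(r.job_done())"
```

```text
the job is handed in; nothing more can be done
None
```

The near-left lug was the one that rocked. I pressed its shim tab fully flat, and the last look before I handed the job in showed the other three tabs up, the plate level and in place, and the glassware and collar undisturbed.

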